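# Fit and tighten the roll lock of a leaning tape unwinder

## Task

Lock the roll of tape on the leaning unwinder: take the T-handled roll lock out of the roll of labels where it is parked, slide its stem into the bore of the unwinder's hub until the disc sits fully home on the hub, then turn it clockwise as far as it goes to tighten the clamp nut at the bottom of the bore. Leave the lock standing there, let go, and do not disturb the other things on the bench.

Things in the scene. Friction and masses are not known exactly. Their poses are not given: they have to be found in the camera images.
- lock_grip (a point): Centre of the black T-handle bar of the roll lock, a loose metal part 108 mm long in all. z runs along the stem towards the handle's top, y along the bar. The bar is 84 mm long (y), 20 mm thick (x; flat cheeks to grip), 24 mm tall (z). At the start the lock stands upright in the label roll's core, stem down, with 8 mm play, its bar within 0.5 rad of world y.
- roll_lock: The whole roll lock (0.2 to 0.3 kg). Origin: centre of the underside of its round disc, 40 mm below the bar's centre; same axes as lock_grip. The disc is 88 mm across, 6 mm thick; at the start it lies on the label roll's top. Below it hangs the round stem, 22 mm across, 48 mm long, its end chamfered 1.5 mm; it ends in a tang 8 mm long, 17 mm wide (along y, as the bar), 7 mm thick.
- hub_mouth (a point): Centre of the mouth of the bore in the unwinder's aluminium hub, which carries a cream roll of tape. z points out of the bore along its axis, which leans 30 degrees from vertical towards the robot's side; y is level, to the side of the small guide roller; x up the slope. Hub rim 68 mm across, 2 mm proud of the roll; bore 23.5 mm across, mouth chamfered 1.5 mm, 50 mm deep to the nut's dogs.
- unwinder: The fixed grey stand that carries the leaning hub, the cream roll of tape (100 mm across, 50 mm wide) and a guide roller, about 0.15 m tall. Origin at the bench under the hub, z up, its front (-x) to the robot; turned by up to 0.3 rad.
- clamp_nut (a joint): Turn of the clamp nut at the bottom of the bore, rad, clockwise seen from the handle; starts at 0 to 0.25, firm stop at 0.9; friction 0.15 N m, stays where left. At q the gap between its two 8 mm dogs runs along hub_mouth's y turned clockwise by q. The tang drops in within 0.35 rad of the gap's middle (else it stands 6 mm proud), and drives the nut once some 0.5 rad clockwise past the middle.
- label_roll: White roll of labels, 84 mm across, 62 mm tall, standing loose on the bench with a 38 mm core; origin at the centre of its underside, z up. The roll lock is parked in it.
- stamp: Bystander: small hand stamp with a turned wooden handle, 28 x 50 x 69 mm, loose; origin at the centre of its underside.
- tape_measure: Bystander: tape measure, 36 x 75 x 67 mm, loose; origin at the centre of its underside.
- marker: Bystander: felt marker lying on the bench, 141 mm long, 17 mm thick, loose; origin under its middle.
Things that resemble listed ones, but are neither listed nor needed, are in the scene too. Leave any blue or pink look-alike of the roll_lock alone.

How it is judged:
On the way, in this order (a step that is already met when the one before it is completed fails the run):
1. the stem is in the bore and the disc sits fully home on the hub's rim (distance between roll_lock and hub_mouth below 0.004 m and angle between the z axis of roll_lock and the z axis of hub_mouth, either way round below 0.07 rad), for 0.2 s.
2. the clamp nut is turned clockwise to its stop (value of joint clamp_nut above 0.78 rad), for 0.2 s.
At the end, for the whole second after the job is handed in: The roll lock stands in the hub at rest and released, the centre of its disc's underside within 4 mm of the centre of the hub's mouth and its axis within 4 degrees of the bore's, and the clamp nut is turned to 0.78 rad or more (its stop is at 0.9) (all of step 1 and value of joint clamp_nut above 0.78 rad and linear speed of roll_lock below 0.01 m/s); the robot touches nothing.
It fails at once if a bystander (stamp, tape measure or marker) is shifted by more than 40 mm (distance of any of stamp, tape_measure, marker from where it was at the start of the episode above 0.04 m).
It fails at once if the label roll is knocked over (angle between label_roll's own z axis and vertical above 0.6 rad).
It also fails if it takes over 48 s, if anything falls off the work surface, if the arm or the gripper's body presses on something with over 40 N, if the wrist force passes 120 N, or if a joint passes its speed limit or range.

## Robot

A 6-joint arm with a two-finger parallel gripper is mounted at the origin on a cart in front of the work surface, level with it; the furniture and walls round the work are solid. World frame = base frame: x ahead of the robot, y to its left, z up, the work surface at z = 0. Lengths are in m, angles in rad, forces in N, time in s.
With the tool pointing down it reaches from about 0.35 to 0.975 m from the base axis. Payload 4.9 kg.
Tool frame: the origin (TCP) lies between the finger pads; the fingertips stand 22 mm ahead of it and the grasp point (between the pads) lies 3 mm ahead of it; z points along the fingers, y is the line along which they close (so a half turn about z gives the same grasp; the last joint's range is limited). The gripper opens to 85 mm and grips with 20 to 120 N. Pads are 22 mm wide; open, the fingers measure 114 mm over their backs; the gripper's body (76 mm by 85 mm) begins 54 mm behind the grasp point. The pads swing forward as they close: fully open they stand 13 mm farther back than shut.
Start: joints at [-1.313, 0.053, 1.613, -0, 1.476, -0.119], TCP at [0.23, -0.581, 0.253] pointing down, gripper open.
Joint ranges: [-3.01, 3.01], [-1.01, 2.22], [0.06, 2.58], [-1.02, 4.17], [0.09, 2.62], [-3.14, 3.14]. Speed limits (rad/s): [2.57, 2.57, 3.14, 3.14, 3.14, 3.14].

## Interface

Orientations are given as a unit quaternion [w, x, y, z].
In Python, from plant import state, grab_frame, get_calibration, job_done, recognise, regions_of gives the robot as it stands.
- The arm moves only by the tool apply_moves, never from a script. Its argument "targets" is a list of rows, each an object with "translation": the shift along the tool's x, y, z normalised to -1 to 1, where 1 is 100 mm, a list of three; "twist": the turn about the tool's z normalised to -1 to 1, where 1 is 0.1 rad; "hand": the opening, from 0 (shut) to 1 (fully open). A call has 1 to 8 rows; each row shifts and turns the commanded pose from where the row before left it, along the tool's axes as they then stand; what a row does not reach is not made up. A row lasts 1/10 s, in which the tool goes at most 50 mm and 8.59 degrees, less where a joint would pass 70% of its speed; a pose out of reach is approached as far as the arm can. A call with a number of a shift or a turn outside -1 to 1 is refused whole. A call with a gripper value outside its range is refused whole. The fingers move at their own pace and stop on an object; the grip force is fixed at half the most. Time passes only in rows, so rows that do not move let the fingers close. It gives the time, the measured TCP pose, the force, the opening and the grip force at its end, in the units of the state.
- state(): the state, without advancing time (a new reading comes with each control period).
- grab_frame(name): name is "side" or "top"; returns the picture (384x512x3 uint8, red, green, blue); there is no depth.
- get_calibration(name): a dict with "camera_matrix" (3x3 intrinsics, pixels), "pose" (4x4, takes a point from camera to world coordinates). Camera axes: x right, y up, looking along -z (the intrinsics and any distortion apply to the point x, -y, -z); pixel columns grow to the right and rows downward; lengths in m; the calibration is good to about 2 mm. A picture is of the moment at which its call begins. get_calibration takes no time and is no camera call.
- job_done(): hands the job in; it is judged then, once.
Trained networks look in the newest picture that a camera, given by its name, has taken for a name from the list of things; names that differ only in an ending like _2 or _b are one class to them, and where a whole thing is asked for, a point or a joint stands for the part that bears it (a point fixed in the world has none). Each returns a list of dicts, best first, with "score" (0 to 1); they miss things now and then, are a little off and sometimes report something else, mostly with a low value. They report only what shows in the picture. A call takes as long as a camera call. They do not tell look-alikes from the thing itself.
- recognise(camera, query): "point" ([x, y, z] in m, in world coordinates, good to about 4 mm: the middle of the surface that is visible of it).
- regions_of(camera, query): "pixels" (384x512 bool, what is visible of it).
The state is a dict: "time": time; "joint_pos": joint angles; "joint_vel": joint speeds; "joint_efforts": joint torques, N m; "tool_pos": TCP position; "tool_rot": TCP orientation; "contact_force": force on the tool from outside, world axes, zero at the start; "ft_torque": the same for the moment, N m; "gripper_width": opening from 0.0 (shut) to 1.0 (fully open); "grasp_force": force on a finger pad.
Only numpy, scipy, OpenCV 4.12 (cv2) and the standard library are available. Lean on these libraries where they do the work, as an engineer would, in place of code of your own. Each camera call takes 0.05 s, during which the arm holds its last target. There are 200 camera calls.

## Working session

There is one attempt and no reset: what is moved stays moved. The work goes in short steps, Python scripts to look and compute and a tool call to move; the robot and the scene stay as the last step left them, time stands still between calls to the robot, and variables do not carry over. Pictures are saved under pics/ and viewed, at most 10 in all, crops included, and the job is handed in when it is done.

Besides the shell and the picture viewer there is one more tool, called after "Request:" by a JSON object that holds its "api" and its "payload". apply_moves: Moves the arm, as the interface text tells. Its arguments: {"type":"object","properties":{"targets":{"type":"array"}},"required":["targets"]}

```bash
mkdir -p pics; ls; python3 - <<'E'
from plant import *
import cv2,numpy as np
s=state();print(s)
for n in("side","top"):
    f=grab_frame(n);cv2.imwrite(f"pics/{n}0.png",f[:,:,::-1]);c=get_calibration(n);print(n,c)
    for q in("lock_grip","roll_lock","hub_mouth","unwinder","label_roll","stamp","tape_measure","marker"):
        try:print(q,[(np.round(d["point"],3).tolist(),round(d["score"],2)) for d in recognise(n,q)])
        except Exception as e:print(q,e)
E
```

```text
pics
{'time': 0.0, 'joint_pos': array([-1.31297830e+00,  5.33740658e-02,  1.61433046e+00,  1.65295907e-05,
        1.47600156e+00, -1.18990605e-01]), 'joint_vel': array([ 0.00041527, -0.00053762, -0.00117248,  0.00048769,  0.00198943,
        0.0007342 ]), 'joint_efforts': array([-7.26049129e-04, -3.93673611e+01, -3.70179999e+01, -1.61053972e-04,
        7.16890165e-03,  1.00311328e-05]), 'tool_pos': array([ 0.22982943, -0.58057125,  0.25203053]), 'tool_rot': array([-1.05473965e-03,  9.82303943e-01,  1.87290806e-01, -6.50844902e-05]), 'contact_force': array([-0.42224867,  0.17475141, -0.19177666]), 'ft_torque': array([ 0.01923965, -0.03725647,  0.03857016]), 'grasp_force': 0.0, 'gripper_width': 0.9991461948398094}
side {'camera_matrix': array([[480.0576392 ,   0.        , 262.51132692],
       [  0.        , 480.0576392 , 182.67838982],
       [  0.        ,   0.        ,   1.        ]]), 'pose': array([[-0.9953636 ,  0.0258858 , -0.09263495,  0.33172926],
       [-0.09335271, -0.49194362,  0.86560773,  1.19348577],
       [-0.02316423,  0.87024215,  0.49207928,  0.76216302],
       
[... 1002 characters left out ...]
358,  0.98296335,  1.10776052],
       [ 0.        ,  0.        ,  0.        ,  1.        ]])}
lock_grip [([0.646, 0.105, 0.067], 0.77), ([0.668, 0.261, 0.063], 0.76), ([0.543, -0.002, 0.064], 0.74), ([0.276, 0.289, 0.062], 0.68), ([0.501, 0.123, 0.063], 0.6)]
roll_lock [([0.277, 0.289, 0.065], 0.95), ([0.652, 0.099, 0.068], 0.9), ([0.542, 0.002, 0.066], 0.72), ([0.5, 0.127, 0.063], 0.66)]
hub_mouth [([0.637, -0.18, 0.113], 0.82)]
unwinder [([0.626, -0.176, 0.096], 0.61)]
label_roll [([0.639, -0.18, 0.11], 0.74), ([0.623, 0.093, 0.027], 0.5), ([0.403, -0.002, 0.059], 0.5)]
stamp [([0.37, 0.227, 0.056], 0.61)]
tape_measure [([0.403, -0.006, 0.06], 0.63)]
marker [([0.392, -0.234, 0.019], 0.8)]
```

View pics/side0.png

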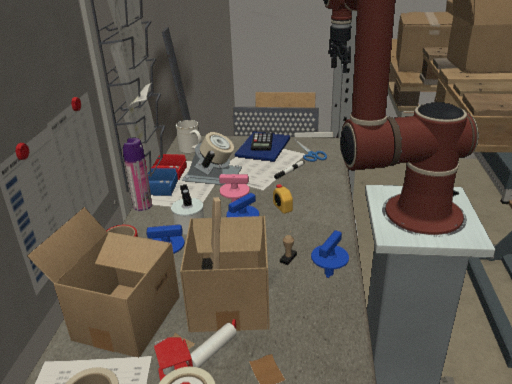

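View pics/top0.png

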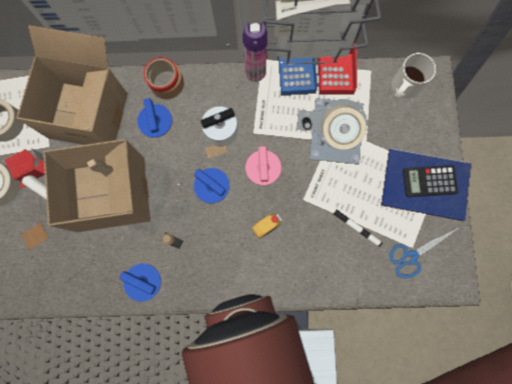

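The side view shows five roll-lock shapes. Three are blue: top pixels (155,120), (211,185) and (141,283). One is pink at (263,167). The black-handled one is at top (219,120) / side (186,197). It stands on the white roll and is the only one matching "black T-handle", so it's the target. The unwinder is at top (344,128), with its guide roller at (307,124). I'll confirm with an enlarged crop.

```bash
python3 - <<'E'
import cv2,numpy as np
t=cv2.imread("pics/top0.png");s=cv2.imread("pics/side0.png")
def c(im,x,y,w=50,h=36): return cv2.resize(im[y-h:y+h,x-w:x+w],(400,288),interpolation=cv2.INTER_CUBIC)
cv2.imwrite("pics/crop1.png",np.vstack([np.hstack([c(t,219,122),c(t,340,128)]),np.hstack([c(s,186,200),c(s,212,155)])]))
E
```

```text
(no output)
```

View pics/crop1.png

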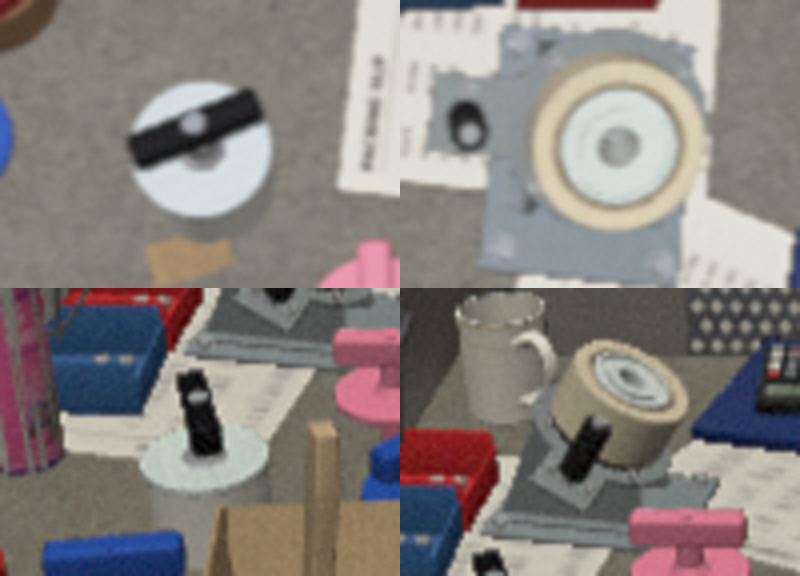

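The crop confirms the black-barred lock standing in the white roll. Bar centre is at top ≈(218,118), side ≈(186,195). Hub bore is at top ≈(344.5,128.5), side ≈(220,141). The leaning tape roll has its guide roller on the +y side. Next I'll triangulate.

```bash
cat > h.py <<'E'
from plant import *
import cv2,numpy as np
def P(n):
    c=get_calibration(n);T=np.linalg.inv(c["pose"]);return c["camera_matrix"]@np.diag([1,-1,-1])@T[:3]
def tri(t,s):
    X=cv2.triangulatePoints(P("top"),P("side"),np.float64(t).reshape(2,1),np.float64(s).reshape(2,1))[:,0];X=X[:3]/X[3]
    def e(n,p): q=P(n)@np.r_[X,1];return np.round(q[:2]/q[2]-p,2)
    return np.round(X,4),e("top",t),e("side",s)
def at(n,p,z):
    M=P(n);A=np.c_[M[:,:2],-np.r_[p,1]];return np.linalg.solve(A,-(M[:,2]*z+M[:,3]))[:2]
def proj(n,X): q=P(n)@np.r_[X,1];return q[:2]/q[2]
E
python3 - <<'E'
from h import *
o=np.array([-.375,-.375])
def T(x,y,ox,oy): return np.array([x/4+ox,y/4+oy])+o
t=lambda x,y:T(x,y,169,86); u=lambda x,y:T(x-400,y,290,92)
s=lambda x,y:T(x,y-288,136,164); v=lambda x,y:T(x-400,y-288,162,119)
print("dot",tri(t(193,122),s(200,397)))
print("disc",tri(t(201,150),s(205,460)), at("top",t(201,150),.066),at("side",s(205,460),.066))
print("hub",tri(u(619,147),v(632,376)))
print("roller",tri(u(468,126),v(586,448)))
a,b=at("top",t(137,152),.12),at("top",t(258,105),.12);print("bar",a,b,np.hypot(*(a-b)),np.arctan2(*(a-b)[::-1]))
c=[at("top",u(*p),.01) for p in((518,45),(497,248),(660,262),(690,45))]
for i in range(4):
    d=c[(i+1)%4]-c[i];print(np.round(c[i],3),np.round(np.hypot(*d),3),np.round(np.arctan2(d[1],d[0]),3))
# detections
f=grab_frame("top");r=regions_of("top","unwinder");print(r[0]["pixels"].sum())
E
```

```text
dot (array([0.6588, 0.1039, 0.1117]), array([0.08, 0.82]), array([-0.58, -0.18]))
disc (array([0.6598, 0.1037, 0.0611]), array([0.04, 0.41]), array([-0.3 , -0.09])) [0.65917973 0.10341851] [0.65657668 0.11180422]
hub (array([ 0.6157, -0.1952,  0.1241]), array([0.02, 0.23]), array([-0.14, -0.04]))
roller (array([ 0.6388, -0.1105,  0.1015]), array([0.04, 0.38]), array([-0.24, -0.07]))
bar [0.6402358  0.13672004] [0.66707182 0.06464553] 0.07690843297449763 1.9272304819551302
[ 0.726 -0.158] 0.14 2.987
[ 0.588 -0.136] 0.105 -1.692
[ 0.575 -0.241] 0.15 -0.204
[ 0.722 -0.271] 0.113 1.538
3507
```

```bash
cat >> h.py <<'E'
def hubR(psi,t=np.pi/6):
    c,s=np.cos(psi),np.sin(psi);Z=np.array([[c,-s,0],[s,c,0],[0,0,1]])
    return Z@np.array([[np.cos(t),0,-np.sin(t)],[0,1,0],[np.sin(t),0,np.cos(t)]])
def circ(R,o,r,z): a=np.linspace(0,2*np.pi,73);return (R@np.array([r*np.cos(a),r*np.sin(a),0*a+z])).T+o
E
python3 - <<'E'
from h import *
H=np.array([.616,-.195,.124]);R=hubR(-.12)
out=[]
for n,cs in(("top",((219,122),(340,128))),("side",((186,200),(212,155)))):
    im=cv2.imread(f"pics/{n}0.png");row=[]
    for (x,y) in cs:
        k=cv2.resize(im[y-36:y+36,x-50:x+50],(400,288),interpolation=cv2.INTER_CUBIC)
        def dr(pts,col):
            q=np.array([(proj(n,p)-[x-50,y-36]+.375)*4 for p in pts]);cv2.polylines(k,[np.int32(q.round())],False,col,1,cv2.LINE_AA)
        for r,z,col in((.034,0,(0,0,255)),(.01175,0,(0,255,0)),(.05,-.002,(255,0,0)),(.05,-.052,(255,0,255))): dr(circ(R,H,r,z),col)
        L=np.array([.6585,.1035,.062]);B=hubR(1.927-np.pi/2,0)
        dr(circ(B,L,.044,.006),(0,0,255))
        dr([B@np.array(p)+L for p in((.01,.042,.052),(-.01,.042,.052),(-.01,-.042,.052),(.01,-.042,.052),(.01,.042,.052))],(0,255,0))
        row.append(k)
    out.append(np.hstack(row))
cv2.imwrite("pics/ov.png",np.vstack(out))
E
```

```text
(no output)
```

View pics/ov.png

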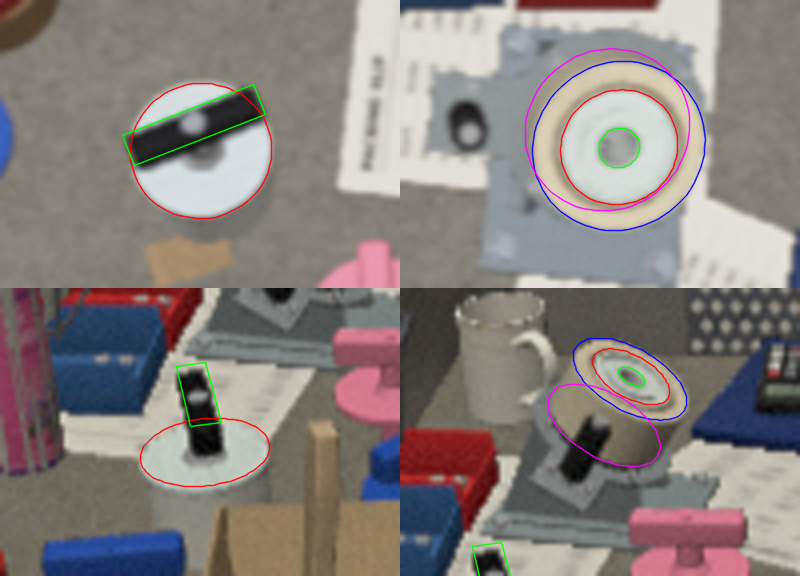

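The overlay matches: hub mouth ≈ (0.616,-0.195,0.124), yaw ≈ -0.12, rim and roll outlines coincide. Lock is at (0.6585,0.1035), bar yaw 1.927. The tool stays vertical, so my plan has four steps:
1. Grip the cheeks.
2. Turn the bar along the slope, so the lock can pivot in the pads.
3. Insert it.
4. Turn it with the fingers loosely straddling the bar.

```bash
cat >> h.py <<'E'
from scipy.spatial.transform import Rotation as Rn
def Rt():
    q=state()["tool_rot"];return Rn.from_quat(np.r_[q[1:],q[0]]).as_matrix()
def st():
    s=state();R=Rt();print("t",round(s["time"],2),"tcp",np.round(s["tool_pos"],4),"yaw",round(float(np.arctan2(R[1,0],R[0,0])),3),"tilt",np.round(R[:2,2],3),"j",np.round(s["joint_pos"],2),"F",np.round(s["contact_force"],1),"M",np.round(s["ft_torque"],2),"w",round(s["gripper_width"],3),"g",round(s["grasp_force"],1))
    return s,R
def plan(tgt,yaw,n):
    "n equal rows to world target and yaw; shift expressed at row's start axes"
    s,R=st();y0=np.arctan2(R[1,0],R[0,0]);d=(np.array(tgt)-s["tool_pos"])/n
    w=-(yaw-y0)/n
    for i in range(n):
        a=y0-w*i;X=np.array([[np.cos(a),np.sin(a),0],[np.sin(a),-np.cos(a),0],[0,0,-1]])
        print(i,np.round(X.T@d*10,3).tolist(),"tw",round(w*10,3))
E
python3 -c "
from h import *
plan([.6585,.1035,.19],1.927,17)"
```

```text
t 1.0 tcp [ 0.23   -0.5811  0.2533] yaw 0.377 tilt [-0. -0.] j [-1.31  0.05  1.61 -0.    1.48 -0.12] F [ 0.1  0.1 -0.1] M [ 0.01 -0.06  0.01] w 1.0 g 0.0
0 [0.383, -0.282, 0.037] tw -0.912
1 [0.407, -0.246, 0.037] tw -0.912
2 [0.427, -0.208, 0.037] tw -0.912
3 [0.444, -0.168, 0.037] tw -0.912
4 [0.458, -0.127, 0.037] tw -0.912
5 [0.468, -0.084, 0.037] tw -0.912
6 [0.473, -0.042, 0.037] tw -0.912
7 [0.475, 0.002, 0.037] tw -0.912
8 [0.473, 0.045, 0.037] tw -0.912
9 [0.467, 0.088, 0.037] tw -0.912
10 [0.457, 0.13, 0.037] tw -0.912
11 [0.443, 0.171, 0.037] tw -0.912
12 [0.426, 0.211, 0.037] tw -0.912
13 [0.405, 0.249, 0.037] tw -0.912
14 [0.381, 0.284, 0.037] tw -0.912
15 [0.353, 0.318, 0.037] tw -0.912
16 [0.323, 0.349, 0.037] tw -0.912
```

Request:
{"api": "apply_moves", "payload": {"targets": [{"translation": [0.38, -0.28, 0.04], "twist": -0.91, "hand": 1}, {"translation": [0.41, -0.25, 0.04], "twist": -0.91, "hand": 1}, {"translation": [0.43, -0.21, 0.04], "twist": -0.91, "hand": 1}, {"translation": [0.44, -0.17, 0.04], "twist": -0.91, "hand": 1}, {"translation": [0.46, -0.13, 0.04], "twist": -0.91, "hand": 1}, {"translation": [0.47, -0.08, 0.04], "twist": -0.91, "hand": 1}, {"translation": [0.47, -0.04, 0.04], "twist": -0.91, "hand": 1}, {"translation": [0.47, 0.0, 0.04], "twist": -0.91, "hand": 1}]}}

```text
time: 1.8
tool_pos: [0.4321, -0.2573, 0.2215]
tool_rot: [0.0, 0.85, 0.526, 0.0]
contact_force: [0.2, -0.5, -0.4]
gripper_width: 0.995
grasp_force: 0.0
```

```bash
python3 -c "
from h import *
plan([.6585,.1035,.19],1.927,8)"
```

```text
t 1.8 tcp [ 0.4321 -0.2573  0.2215] yaw 1.108 tilt [ 0.001 -0.001] j [-0.69 -0.22  1.93  0.    1.44 -0.22] F [ 0.2 -0.5 -0.4] M [-0.05 -0.03 -0.01] w 0.995 g 0.0
0 [0.53, 0.052, 0.039] tw -1.023
1 [0.522, 0.106, 0.039] tw -1.023
2 [0.508, 0.159, 0.039] tw -1.023
3 [0.489, 0.21, 0.039] tw -1.023
4 [0.465, 0.259, 0.039] tw -1.023
5 [0.437, 0.305, 0.039] tw -1.023
6 [0.403, 0.348, 0.039] tw -1.023
7 [0.365, 0.387, 0.039] tw -1.023
```

Request:
{"api": "apply_moves", "payload": {"targets": [{"translation": [0.47, 0.05, 0.04], "twist": -0.95, "hand": 1}, {"translation": [0.47, 0.09, 0.04], "twist": -0.95, "hand": 1}, {"translation": [0.46, 0.14, 0.04], "twist": -0.95, "hand": 1}, {"translation": [0.44, 0.18, 0.04], "twist": -0.95, "hand": 1}, {"translation": [0.42, 0.22, 0.04], "twist": -0.95, "hand": 1}, {"translation": [0.4, 0.27, 0.04], "twist": -0.95, "hand": 1}, {"translation": [0.37, 0.3, 0.04], "twist": -0.95, "hand": 1}, {"translation": [0.34, 0.33, 0.04], "twist": -0.95, "hand": 1}]}}

```text
time: 2.6
tool_pos: [0.6387, 0.0636, 0.1893]
tool_rot: [0.0, 0.594, 0.804, 0.0]
contact_force: [0.5, -0.0, -0.1]
gripper_width: 1.002
grasp_force: 0.0
```

```bash
python3 -c "
from h import *
plan([.6585,.1035,.15],1.927,2)"
```

```text
t 2.6 tcp [0.6387 0.0636 0.1893] yaw 1.869 tilt [ 0. -0.] j [-0.02  0.14  1.63 -0.    1.37 -0.31] F [ 0.5 -0.  -0.1] M [ 0.01  0.03 -0.04] w 1.002 g 0.0
0 [0.161, 0.153, 0.196] tw -0.29
1 [0.157, 0.158, 0.196] tw -0.29
```

Request:
{"api": "apply_moves", "payload": {"targets": [{"translation": [0.1, 0.09, 0.1], "twist": -0.2, "hand": 1}, {"translation": [0.0, 0.0, 0.0], "twist": 0, "hand": 1}]}}

```text
time: 2.8
tool_pos: [0.6429, 0.0755, 0.1771]
tool_rot: [-0.001, 0.587, 0.81, -0.001]
contact_force: [-0.7, -0.4, 0.4]
gripper_width: 0.996
grasp_force: 0.0
```

```bash
python3 -c "
from h import *
plan([.6585,.1035,.105],1.927,2)"
```

```text
t 2.8 tcp [0.6429 0.0755 0.1771] yaw 1.887 tilt [-0.003 -0.   ] j [ 0.    0.16  1.62 -0.    1.36 -0.31] F [-0.7 -0.4  0.4] M [0.01 0.05 0.04] w 0.996 g 0.0
0 [0.109, 0.118, 0.361] tw -0.199
1 [0.106, 0.12, 0.361] tw -0.199
```

Request:
{"api": "apply_moves", "payload": {"targets": [{"translation": [0.11, 0.12, 0.1], "twist": -0.2, "hand": 1}, {"translation": [0.11, 0.12, 0.1], "twist": -0.2, "hand": 1}, {"translation": [0.0, 0.0, 0.25], "twist": 0, "hand": 1}, {"translation": [0.0, 0.0, 0.25], "twist": 0, "hand": 1}, {"translation": [0.0, 0.0, 0.0], "twist": 0, "hand": 1}]}}

```text
time: 3.3
tool_pos: [0.6557, 0.1006, 0.1048]
tool_rot: [-0.003, 0.572, 0.82, -0.003]
contact_force: [-0.3, 0.6, -1.3]
gripper_width: 0.999
grasp_force: 0.0
```

```bash
python3 -c "
from h import *
plan([.6585,.1035,.105],1.927,1)"
```

```text
t 3.3 tcp [0.6557 0.1006 0.1048] yaw 1.923 tilt [-0.009 -0.001] j [ 0.04  0.27  1.63 -0.    1.25 -0.31] F [-0.3  0.6 -1.3] M [ 0.03  0.04 -0.  ] w 0.999 g 0.0
0 [0.018, 0.036, -0.002] tw -0.045
```

Request:
{"api": "apply_moves", "payload": {"targets": [{"translation": [0.02, 0.03, 0.0], "twist": 0, "hand": 1}, {"translation": [0.0, 0.0, 0.0], "twist": 0, "hand": 0}, {"translation": [0.0, 0.0, 0.0], "twist": 0, "hand": 0}, {"translation": [0.0, 0.0, 0.0], "twist": 0, "hand": 0}, {"translation": [0.0, 0.0, 0.0], "twist": 0, "hand": 0}, {"translation": [0.0, 0.0, 0.0], "twist": 0, "hand": 0}, {"translation": [0.0, 0.0, 0.0], "twist": 0, "hand": 0}]}}

```text
time: 4.0
tool_pos: [0.6613, 0.1052, 0.1099]
tool_rot: [0.0, 0.572, 0.821, -0.0]
contact_force: [-2.6, -2.0, 4.8]
gripper_width: 0.219
grasp_force: 58.7
```

```bash
python3 -c "
from h import *
st()"
```

```text
t 4.0 tcp [0.6613 0.1052 0.1099] yaw 1.925 tilt [-0. -0.] j [ 0.05  0.28  1.61 -0.    1.25 -0.31] F [-2.6 -2.   4.8] M [-0.15  0.42  0.03] w 0.219 g 58.7
```

Request:
{"api": "apply_moves", "payload": {"targets": [{"translation": [0.0, 0.0, -0.1], "twist": 0, "hand": 0}, {"translation": [0.0, 0.0, -0.3], "twist": 0, "hand": 0}, {"translation": [0.0, 0.0, -0.4], "twist": 0, "hand": 0}, {"translation": [0.0, 0.0, -0.4], "twist": 0, "hand": 0}, {"translation": [0.0, 0.0, -0.4], "twist": 0, "hand": 0}, {"translation": [0.0, 0.0, 0], "twist": 0, "hand": 0}]}}

```text
time: 4.6
tool_pos: [0.6644, 0.1057, 0.2782]
tool_rot: [0.005, 0.571, 0.821, 0.004]
contact_force: [1.1, 0.1, -1.0]
gripper_width: 0.223
grasp_force: 59.1
```

```bash
python3 - <<'E'
from h import *
for n in("side","top"): cv2.imwrite(f"pics/{n}1.png",grab_frame(n)[:,:,::-1])
plan([.54,-.18,.28],3.02,11)
s=cv2.imread("pics/side1.png");x,y=[int(v) for v in proj("side",state()["tool_pos"]-[0,0,.06])];print(x,y)
t=cv2.imread("pics/top1.png");u,v=[int(v) for v in proj("top",state()["tool_pos"])]
c=lambda im,x,y:cv2.resize(im[max(0,y-60):y+60,max(0,x-50):x+50],(400,480),interpolation=cv2.INTER_CUBIC)
cv2.imwrite("pics/c2.png",np.hstack([c(s,x,y),c(t,u,v)]))
E
```

```text
t 4.7 tcp [0.6618 0.1054 0.2705] yaw 1.925 tilt [0.002 0.   ] j [ 0.05  0.15  1.48  0.    1.51 -0.31] F [ 0.1 -0.  -3.2] M [-0.    0.06  0.07] w 0.218 g 59.1
0 [-0.205, -0.194, -0.009] tw -0.996
1 [-0.185, -0.213, -0.009] tw -0.996
2 [-0.163, -0.231, -0.009] tw -0.996
3 [-0.139, -0.246, -0.009] tw -0.996
4 [-0.114, -0.258, -0.009] tw -0.996
5 [-0.088, -0.268, -0.009] tw -0.996
6 [-0.06, -0.276, -0.009] tw -0.996
7 [-0.033, -0.28, -0.009] tw -0.996
8 [-0.005, -0.282, -0.009] tw -0.996
9 [0.023, -0.281, -0.009] tw -0.996
10 [0.051, -0.277, -0.009] tw -0.996
179 158
```

View pics/c2.png

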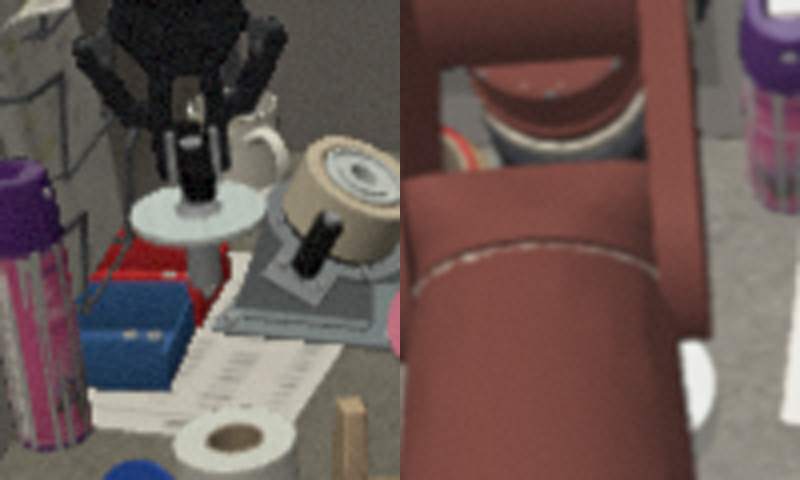

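Picture: the lock is held by its cheeks, clear of the label roll (still standing). Disc centre is at side pixel ≈(178.4,150.9) and the stem is near vertical.

```bash
python3 - <<'E'
from h import *
p=state()["tool_pos"]
for d in(.03,.034,.038,.042,.046,.05): print(d,np.round(proj("side",p-[0,0,d]),1))
E
```

```text
0.03 [178.6 147.6]
0.034 [178.8 149. ]
0.038 [178.9 150.4]
0.042 [179.1 151.8]
0.046 [179.3 153.2]
0.05 [179.4 154.6]
```

Request:
{"api": "apply_moves", "payload": {"targets": [{"translation": [-0.2, -0.2, 0], "twist": -1, "hand": 0}, {"translation": [-0.19, -0.21, 0], "twist": -1, "hand": 0}, {"translation": [-0.16, -0.23, 0], "twist": -1, "hand": 0}, {"translation": [-0.14, -0.25, 0], "twist": -1, "hand": 0}, {"translation": [-0.11, -0.26, 0], "twist": -1, "hand": 0}, {"translation": [-0.09, -0.27, 0], "twist": -1, "hand": 0}, {"translation": [-0.06, -0.28, 0], "twist": -1, "hand": 0}, {"translation": [-0.03, -0.28, 0], "twist": -1, "hand": 0}]}}

```text
time: 5.5
tool_pos: [0.5697, -0.1035, 0.2657]
tool_rot: [-0.003, 0.205, 0.979, 0.0]
contact_force: [-0.2, 0.2, -1.9]
gripper_width: 0.226
grasp_force: 59.2
```

Disc top lies about 39.5 mm below the TCP, so the bar centre is about 6 mm ahead of it. To make the lock lean I'll lower the stem behind the roll's upper edge and drag the handle towards the robot, so the lock pivots in the pads.

```bash
python3 -c "
from h import *
plan([.6825,-.203,.275],3.02,5)"
```

```text
t 5.5 tcp [ 0.5697 -0.1035  0.2657] yaw 2.729 tilt [-0.005  0.002] j [-0.31 -0.06  1.7   0.    1.5  -1.47] F [-0.2  0.2 -1.9] M [0.02 0.09 0.  ] w 0.226 g 59.2
0 [-0.286, -0.092, -0.019] tw -0.582
1 [-0.281, -0.108, -0.019] tw -0.582
2 [-0.274, -0.125, -0.019] tw -0.582
3 [-0.266, -0.14, -0.019] tw -0.582
4 [-0.258, -0.155, -0.019] tw -0.582
```

Request:
{"api": "apply_moves", "payload": {"targets": [{"translation": [-0.29, -0.09, -0.02], "twist": -0.58, "hand": 0}, {"translation": [-0.28, -0.11, -0.02], "twist": -0.58, "hand": 0}, {"translation": [-0.27, -0.12, -0.02], "twist": -0.58, "hand": 0}, {"translation": [-0.27, -0.14, -0.02], "twist": -0.58, "hand": 0}, {"translation": [-0.26, -0.15, -0.02], "twist": -0.58, "hand": 0}, {"translation": [0, 0, 0], "twist": 0, "hand": 0}]}}

```text
time: 6.1
tool_pos: [0.6852, -0.204, 0.2746]
tool_rot: [-0.002, 0.064, 0.998, 0.001]
contact_force: [-1.1, 0.1, -2.9]
gripper_width: 0.221
grasp_force: 59.4
```

```bash
python3 -c "
from h import *
plan([.6825,-.203,.221],3.02,2)"
```

```text
t 6.1 tcp [ 0.6852 -0.204   0.2746] yaw 3.013 tilt [-0.005  0.001] j [-0.39  0.25  1.36 -0.    1.54 -1.84] F [-1.1  0.1 -2.9] M [-0.   -0.05 -0.04] w 0.221 g 59.4
0 [0.014, 0.003, 0.268] tw -0.033
1 [0.014, 0.003, 0.268] tw -0.033
```

Request:
{"api": "apply_moves", "payload": {"targets": [{"translation": [0.0, 0.0, 0.27], "twist": -0.06, "hand": 0}, {"translation": [0.0, 0.0, 0.27], "twist": 0, "hand": 0}, {"translation": [0.0, 0.0, 0.0], "twist": 0, "hand": 0}, {"translation": [0.08, 0.0, 0.0], "twist": 0, "hand": 0}, {"translation": [0.08, 0.0, 0.0], "twist": 0, "hand": 0}, {"translation": [0.08, 0.0, 0.0], "twist": 0, "hand": 0}]}}

```text
time: 6.7
tool_pos: [0.6621, -0.1988, 0.2266]
tool_rot: [0.003, 0.06, 0.998, -0.0]
contact_force: [5.8, -0.7, -3.9]
gripper_width: 0.224
grasp_force: 59.1
```

```bash
python3 - <<'E'
from h import *
st()
s=grab_frame("side")[:,:,::-1];cv2.imwrite("pics/side2.png",s)
x,y=[int(v) for v in proj("side",state()["tool_pos"]-[0,0,.06])];print(x,y)
cv2.imwrite("pics/c3.png",cv2.resize(s[max(0,y-60):y+50,x-60:x+60],(600,550),interpolation=cv2.INTER_CUBIC))
E
```

```text
t 6.7 tcp [ 0.6621 -0.1988  0.2266] yaw 3.021 tilt [ 0.006 -0.001] j [-0.4   0.22  1.48  0.    1.44 -1.85] F [ 5.8 -0.7 -3.9] M [-0.19 -1.61 -0.06] w 0.224 g 59.1
204 127
```

View pics/c3.png

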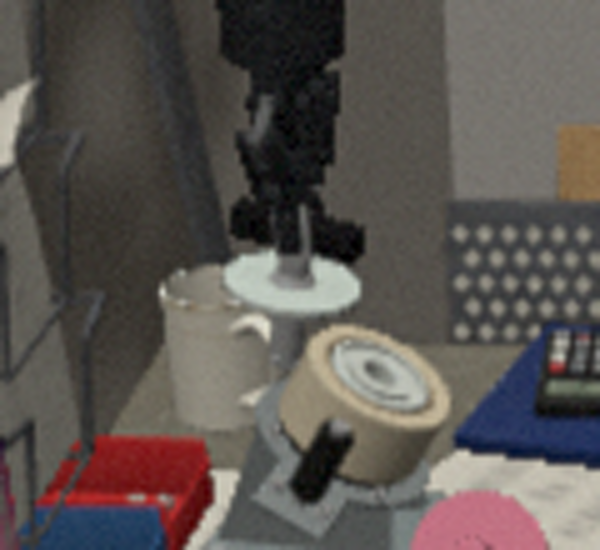

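The lock is already pivoting about the roll's edge (disc at ≈(290,283) in the crop tilted, force ≈6 N). I'll continue to 30°.

Request:
{"api": "apply_moves", "payload": {"targets": [{"translation": [0.07, 0.0, 0.01], "twist": 0, "hand": 0}, {"translation": [0.07, 0.0, 0.01], "twist": 0, "hand": 0}, {"translation": [0.07, 0.0, 0.02], "twist": 0, "hand": 0}, {"translation": [0.07, 0.0, 0.02], "twist": 0, "hand": 0}, {"translation": [0.0, 0.0, 0.0], "twist": 0, "hand": 0}]}}

```text
time: 7.25
tool_pos: [0.6345, -0.1956, 0.2215]
tool_rot: [0.003, 0.06, 0.998, -0.0]
contact_force: [5.8, -0.6, -1.9]
gripper_width: 0.221
grasp_force: 59.4
```

```bash
python3 - <<'E'
from h import *
s,R=st();d=s["tool_pos"]-[.616,-.195,.130];print("fwd,lat,z",d@[.993,-.12,0],d@[.12,.993,0],d[2]+.124)
s=grab_frame("side")[:,:,::-1];cv2.imwrite("pics/side3.png",s)
x,y=[int(v) for v in proj("side",state()["tool_pos"]-[0,0,.06])];print(x,y)
cv2.imwrite("pics/c4.png",cv2.resize(s[max(0,y-60):y+50,x-60:x+60],(600,550),interpolation=cv2.INTER_CUBIC))
E
```

```text
t 7.25 tcp [ 0.6345 -0.1956  0.2215] yaw 3.021 tilt [ 0.007 -0.001] j [-0.41  0.16  1.55  0.    1.42 -1.86] F [ 5.8 -0.6 -1.9] M [-0.08 -1.44  0.04] w 0.221 g 59.4
fwd,lat,z 0.018424929400921143 0.001633217178127709 0.21547415716825996
212 129
```

View pics/c4.png

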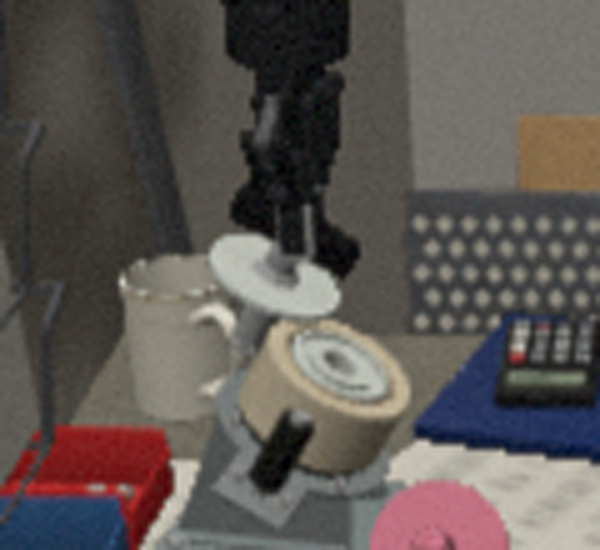

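The lock now leans about like the hub (disc parallel to the rim). I'll measure its tilt by fitting the disc outline.

```bash
cat > fit.py <<'E'
from h import *
from scipy.optimize import least_squares
def fit(png,psi,t0,show=False):
    im=cv2.imread(png);p=state()["tool_pos"];R=hubR(psi)
    def C(v): return p-np.array([0,0,v[1]])
    def disc(v): Rl=hubR(psi,v[0]);return circ(Rl,C(v)-Rl[:,2]*.034,.044,0)
    g=im.min(2);m=np.uint8(g>135)
    q=np.array([proj("side",x) for x in disc([t0,.006])]);roi=np.zeros_like(m)
    cv2.fillPoly(roi,[np.int32(q.round())],1);roi=cv2.dilate(roi,np.ones((9,9)))
    n,l,s,c=cv2.connectedComponentsWithStats(m*roi);k=1+np.argmax(s[1:,4]);mm=np.uint8(l==k)
    h=cv2.convexHull(cv2.findContours(mm,0,1)[0][0]);e=cv2.fitEllipse(h)
    def el(pts): return cv2.fitEllipse(np.float32(pts))
    def vec(e): 
        a=np.deg2rad(e[2]);M=np.array([[np.cos(a),-np.sin(a)],[np.sin(a),np.cos(a)]])@np.diag([e[1][0]**2,e[1][1]**2])/4
        M=M@np.array([[np.cos(a),np.sin(a)],[-np.sin(a),np.cos(a)]]);return np.r_[e[0][0],e[0][1],M[0,0]/20,M[0,1]/20,M[1,1]/20]
    f=lambda v:vec(el([proj("side",x) for x in disc(v)]))-vec(e)
    r=least_squares(f,[t0,.006],diff_step=1e-3);print(s[k,4],"ell",e,"tilt deg",np.rad2deg(r.x[0]),"d",r.x[1],np.round(r.fun,2))
E
python3 - <<'E'
from fit import *
fit("pics/side3.png",-.12,.52)
E
```

```text
234 ell ((206.1282196044922, 123.8904037475586), (12.795783042907715, 27.35735321044922), 112.90709686279297) tilt deg 29.91364495407874 d 0.01111695743276005 [ 1.03 -0.09 -0.05  0.57  0.83]
```

Request:
{"api": "apply_moves", "payload": {"targets": [{"translation": [-0.02, 0.0, -0.15], "twist": 0, "hand": 0}, {"translation": [0.0, 0.0, -0.3], "twist": 0, "hand": 0}, {"translation": [0.3, 0.0, 0.0], "twist": 0, "hand": 0}, {"translation": [0.3, 0.0, 0.0], "twist": 0, "hand": 0}, {"translation": [0, 0.0, 0.2], "twist": 0, "hand": 0}, {"translation": [0, 0.0, 0.0], "twist": 0, "hand": 0}]}}

```text
time: 7.9
tool_pos: [0.573, -0.1878, 0.2421]
tool_rot: [-0.003, 0.061, 0.998, 0.001]
contact_force: [-0.5, 0.3, -2.4]
gripper_width: 0.221
grasp_force: 59.2
```

```bash
python3 - <<'E'
from fit import *
plan([.5654,-.1889,.2203],3.02,1)
cv2.imwrite("pics/side4.png",grab_frame("side")[:,:,::-1]);st()
fit("pics/side4.png",-.12,.52)
E
```

```text
t 7.9 tcp [ 0.573  -0.1878  0.2421] yaw 3.021 tilt [-0.006  0.002] j [-0.44  0.01  1.67 -0.    1.46 -1.89] F [-0.5  0.3 -2.4] M [ 0.01  0.11 -0.03] w 0.221 g 59.2
0 [0.074, -0.021, 0.218] tw 0.005
t 7.95 tcp [ 0.5739 -0.1881  0.2431] yaw 3.021 tilt [-0.004  0.002] j [-0.44  0.01  1.67 -0.    1.46 -1.89] F [-0.6  0.2 -2.7] M [-0.06  0.06  0.03] w 0.225 g 59.2
232 ell ((224.84877014160156, 118.95645904541016), (12.62973403930664, 27.601268768310547), 112.77281188964844) tilt deg 27.869956552762066 d 0.011677997670536054 [ 0.79 -0.05  0.06  0.57  0.64]
```

Request:
{"api": "apply_moves", "payload": {"targets": [{"translation": [0.09, -0.02, 0.21], "twist": 0, "hand": 0}, {"translation": [0.0, 0.0, 0.0], "twist": 0, "hand": 0}, {"translation": [-0.03, 0.0, 0.052], "twist": 0, "hand": 0}, {"translation": [-0.03, 0.0, 0.052], "twist": 0, "hand": 0}, {"translation": [0.0, 0.0, 0.0], "twist": 0, "hand": 0}]}}

```text
time: 8.45
tool_pos: [0.5728, -0.1904, 0.2126]
tool_rot: [-0.0, 0.06, 0.998, 0.0]
contact_force: [0.8, -0.1, -3.1]
gripper_width: 0.224
grasp_force: 59.3
```

```bash
cat >> h.py <<'E'
def hub(d=.009):
    s,R=st();p=s["tool_pos"]-[0,0,d]-np.array([.616,-.195,.124]);H=hubR(-.12);c=p+.001*np.array([.993,-.12,0])
    print("C in hub mm",np.round(H.T@c*1e3,1),"F hub",np.round(H.T@s["contact_force"],1))
E
python3 -c "
from h import *
hub()"
```

```text
t 8.45 tcp [ 0.5728 -0.1904  0.2126] yaw 3.021 tilt [-0.001  0.   ] j [-0.44  0.03  1.7   0.    1.41 -1.89] F [ 0.8 -0.1 -3.1] M [ 0.04  0.07 -0.01] w 0.224 g 59.3
C in hub mm [ 3.1 -0.6 90.2] F hub [-0.8 -0.  -3.1]
```

Request:
{"api": "apply_moves", "payload": {"targets": [{"translation": [0.026, 0.005, 0.015], "twist": 0, "hand": 0}, {"translation": [0.0, 0.0, 0.0], "twist": 0, "hand": 0}, {"translation": [-0.02, 0.0, 0.035], "twist": 0, "hand": 0}, {"translation": [-0.02, 0.0, 0.035], "twist": 0, "hand": 0}, {"translation": [0.0, 0.0, 0.0], "twist": 0, "hand": 0}]}}

```text
time: 8.95
tool_pos: [0.5747, -0.1896, 0.2053]
tool_rot: [0.001, 0.06, 0.998, 0.001]
contact_force: [1.2, 2.8, 1.0]
gripper_width: 0.224
grasp_force: 59.7
```

```bash
python3 -c "
from h import *
hub()"
```

```text
t 8.95 tcp [ 0.5747 -0.1896  0.2053] yaw 3.021 tilt [0.003 0.001] j [-0.44  0.04  1.71  0.    1.39 -1.89] F [1.2 2.8 1. ] M [ 0.62 -0.37  0.11] w 0.224 g 59.7
C in hub mm [ 0.9  0.4 82.9] F hub [1.2 2.9 0.5]
```

Request:
{"api": "apply_moves", "payload": {"targets": [{"translation": [-0.02, 0.01, 0.035], "twist": 0, "hand": 0}, {"translation": [-0.03, 0.0, 0.052], "twist": 0, "hand": 0}, {"translation": [-0.03, 0.0, 0.052], "twist": 0, "hand": 0}, {"translation": [0.0, 0.0, 0.0], "twist": 0, "hand": 0}]}}

```text
time: 9.35
tool_pos: [0.5828, -0.1901, 0.1897]
tool_rot: [0.001, 0.06, 0.998, 0.0]
contact_force: [4.7, 0.5, -2.5]
gripper_width: 0.22
grasp_force: 59.3
```

```bash
python3 -c "
from h import *
hub()"
```

```text
t 9.35 tcp [ 0.5828 -0.1901  0.1897] yaw 3.021 tilt [ 0.002 -0.   ] j [-0.44  0.07  1.7   0.    1.37 -1.89] F [ 4.7  0.5 -2.5] M [ 0.28 -1.19  0.06] w 0.22 g 59.3
C in hub mm [ 0.2  0.9 65.4] F hub [ 2.8  1.1 -4.5]
```

Request:
{"api": "apply_moves", "payload": {"targets": [{"translation": [-0.025, 0.0, 0.043], "twist": 0, "hand": 0}, {"translation": [-0.025, 0.0, 0.043], "twist": 0, "hand": 0}, {"translation": [-0.025, 0.0, 0.043], "twist": 0, "hand": 0}, {"translation": [0.0, 0.0, 0.0], "twist": 0, "hand": 0}]}}

```text
time: 9.75
tool_pos: [0.5896, -0.1907, 0.1778]
tool_rot: [0.0, 0.06, 0.998, 0.0]
contact_force: [-0.3, 4.2, 3.4]
gripper_width: 0.228
grasp_force: 60.4
```

```bash
python3 -c "
from h import *
hub()"
```

```text
t 9.75 tcp [ 0.5896 -0.1907  0.1778] yaw 3.021 tilt [0.    0.001] j [-0.43  0.1   1.7   0.    1.35 -1.88] F [-0.3  4.2  3.4] M [ 0.71 -0.47  0.1 ] w 0.228 g 60.4
C in hub mm [ 0.1  1.1 51.7] F hub [1.  4.1 3.4]
```

Request:
{"api": "apply_moves", "payload": {"targets": [{"translation": [-0.015, 0.005, 0.026], "twist": 0, "hand": 0}, {"translation": [-0.015, 0.0, 0.026], "twist": 0, "hand": 0}, {"translation": [0.0, 0.0, 0.0], "twist": 0, "hand": 0}]}}

```text
time: 10.05
tool_pos: [0.5913, -0.1907, 0.1753]
tool_rot: [-0.002, 0.06, 0.998, 0.0]
contact_force: [-11.0, 6.5, 15.9]
gripper_width: 0.219
grasp_force: 62.1
```

```bash
python3 -c "
from h import *
hub()"
```

```text
t 10.05 tcp [ 0.5913 -0.1907  0.1753] yaw 3.021 tilt [-0.004  0.   ] j [-0.43  0.1   1.69 -0.    1.35 -1.88] F [-11.    6.5  15.9] M [1.05 1.29 0.04] w 0.219 g 62.1
C in hub mm [ 0.3  1.3 48.6] F hub [-2.1  5.1 19.6]
```

Force and depth show the stem bottomed on the dogs, 6 mm proud as expected (bar is across the gap). Next I'll open the fingers slightly, so they straddle the bar like a fork, and turn clockwise.

Request:
{"api": "apply_moves", "payload": {"targets": [{"translation": [0.0, 0.0, 0.0], "twist": 0, "hand": 0.42}, {"translation": [0.0, 0.0, 0.0], "twist": 0, "hand": 0.42}, {"translation": [-0.03, 0.0, 0.02], "twist": 0, "hand": 0.42}, {"translation": [0.0, 0.0, 0.0], "twist": 0, "hand": 0.42}]}}

```text
time: 10.45
tool_pos: [0.5949, -0.1913, 0.1691]
tool_rot: [-0.001, 0.06, 0.998, 0.0]
contact_force: [-0.6, -0.6, -0.2]
gripper_width: 0.422
grasp_force: 0.0
```

```bash
python3 - <<'E'
from h import *
plan([.595,-.192,.172],3.02,1)
s=grab_frame("side")[:,:,::-1];x,y=[int(v) for v in proj("side",np.array([.6,-.19,.14]))];print(x,y)
cv2.imwrite("pics/c5.png",cv2.resize(s[max(0,y-60):y+50,x-60:x+60],(600,550),interpolation=cv2.INTER_CUBIC))
E
```

```text
t 10.45 tcp [ 0.5949 -0.1913  0.1691] yaw 3.021 tilt [-0.002  0.   ] j [-0.43  0.12  1.69 -0.    1.34 -1.88] F [-0.6 -0.6 -0.2] M [-0.01 -0.03 -0.01] w 0.422 g 0.0
0 [-0.002, -0.006, -0.029] tw 0.006
223 136
```

View pics/c5.png

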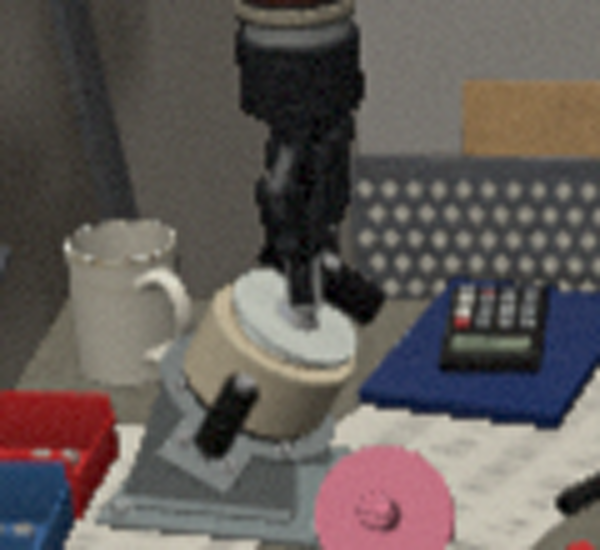

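The lock stands in the bore with the fingers loose around the bar. I'll turn it clockwise (positive twist).

Request:
{"api": "apply_moves", "payload": {"targets": [{"translation": [0, 0, 0], "twist": 1, "hand": 0.42}, {"translation": [0, 0, 0], "twist": 1, "hand": 0.42}, {"translation": [0, 0, 0], "twist": 1, "hand": 0.42}, {"translation": [0, 0, 0], "twist": 1, "hand": 0.42}, {"translation": [0, 0, 0], "twist": 1, "hand": 0.42}, {"translation": [0, 0, 0], "twist": 1, "hand": 0.42}, {"translation": [0, 0, 0], "twist": 1, "hand": 0.42}, {"translation": [0, 0, 0], "twist": 1, "hand": 0.42}]}}

```text
time: 11.3
tool_pos: [0.5952, -0.1912, 0.1701]
tool_rot: [-0.0, 0.446, 0.895, -0.0]
contact_force: [0.6, 1.5, -0.2]
gripper_width: 0.418
grasp_force: 1.2
```

```bash
python3 -c "
from h import *
plan([.595,-.192,.170],3.02,1)"
```

```text
t 11.3 tcp [ 0.5952 -0.1912  0.1701] yaw 2.217 tilt [-0.  0.] j [-0.43  0.12  1.69 -0.    1.34 -1.08] F [ 0.6  1.5 -0.2] M [ 0.02 -0.   -0.04] w 0.418 g 1.2
0 [-0.005, -0.006, 0.001] tw -8.033
```

Request:
{"api": "apply_moves", "payload": {"targets": [{"translation": [0, 0, 0], "twist": 1, "hand": 0.42}, {"translation": [0, 0, 0], "twist": 1, "hand": 0.42}, {"translation": [0, 0, 0], "twist": 1, "hand": 0.42}, {"translation": [0, 0, 0], "twist": 1, "hand": 0.42}, {"translation": [0, 0, 0], "twist": 1, "hand": 0.42}, {"translation": [0, 0, 0], "twist": 1, "hand": 0.42}, {"translation": [0, 0, 0], "twist": 1, "hand": 0.42}, {"translation": [0, 0, 0], "twist": 1, "hand": 0.42}]}}

```text
time: 12.1
tool_pos: [0.5942, -0.1919, 0.1696]
tool_rot: [-0.001, 0.759, 0.651, -0.002]
contact_force: [-3.4, -3.5, -0.0]
gripper_width: 0.42
grasp_force: 7.7
```

```bash
python3 -c "
from h import *
plan([.595,-.192,.170],3.02,1)"
```

```text
t 12.1 tcp [ 0.5942 -0.1919  0.1696] yaw 1.417 tilt [-0.004 -0.001] j [-0.43  0.12  1.69 -0.    1.34 -0.28] F [-3.4 -3.5 -0. ] M [-0.36  0.58  0.32] w 0.42 g 7.7
0 [0.001, 0.008, -0.004] tw -16.026
```

```bash
python3 - <<'E'
from h import *
H=np.array([.616,-.195,.124]);R=hubR(-.12)
s=np.ascontiguousarray(grab_frame("side")[:,:,::-1]);cv2.imwrite("pics/side6.png",s);x,y=223,136
k=cv2.resize(s[y-50:y+25,x-50:x+50],(800,600),interpolation=cv2.INTER_CUBIC)
for z,col in((.006,(0,0,255)),(.012,(0,255,0))):
    q=np.array([(proj("side",p)-[x-50,y-50]+.44)*8 for p in circ(R,H,.044,z)]);cv2.polylines(k,[np.int32(q.round())],False,col,1,cv2.LINE_AA)
cv2.imwrite("pics/c6.png",k)
E
```

```text
(no output)
```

View pics/c6.png

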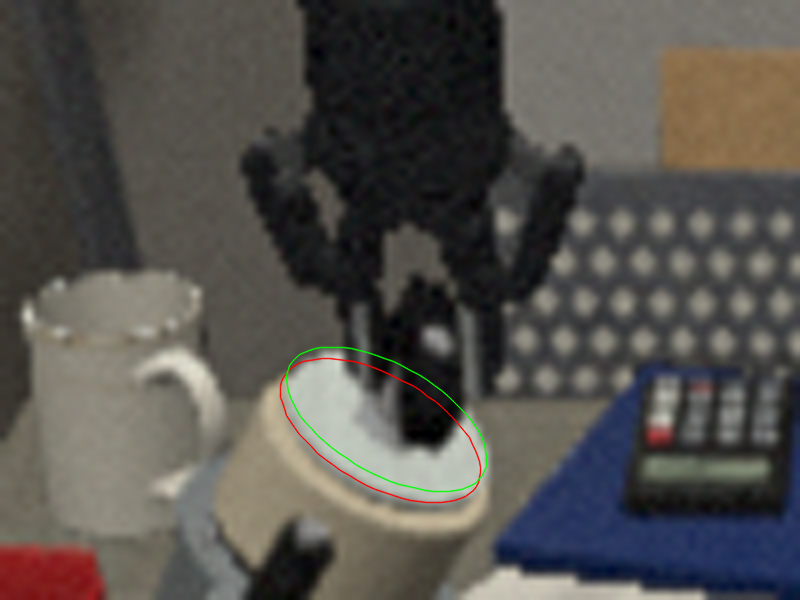

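The disc is still about 6 mm proud (it matches the green outline) and the bar is near the gap direction. I'll open a little wider to free it, then turn further.

Request:
{"api": "apply_moves", "payload": {"targets": [{"translation": [0, 0, 0], "twist": 0.5, "hand": 0.5}, {"translation": [0, 0, 0], "twist": 1, "hand": 0.5}, {"translation": [0, 0, 0], "twist": 1, "hand": 0.5}, {"translation": [0, 0, 0], "twist": 1, "hand": 0.5}, {"translation": [0, 0, 0], "twist": 1, "hand": 0.5}]}}

```text
time: 12.65
tool_pos: [0.5939, -0.1916, 0.1702]
tool_rot: [-0.001, 0.885, 0.466, -0.002]
contact_force: [-7.2, -1.0, 5.7]
gripper_width: 0.501
grasp_force: 10.5
```

```bash
cat > score.py <<'E'
from h import *
def score(name):
    H=np.array([.616,-.195,.124]);R=hubR(-.12);f=grab_frame("side")[:,:,::-1];cv2.imwrite(f"pics/{name}.png",f)
    g=f.min(2).astype(float)
    # white pixel share just outside lower edge / inside upper edge of the two hypotheses, along hub-x line offsets
    for off in np.arange(0,.0181,.002):
        pts=[p for p in circ(R,H,.0425,off)]
        v=[cv2.getRectSubPix(np.float32(g),(1,1),tuple(map(float,proj("side",p))))[0,0] for p in pts]
        print(int(off*1e3),"".join("#" if a>150 else "+" if a>130 else "." for a in v))
E
python3 -c "
from score import *
st();score('side7')"
```

```text
t 12.65 tcp [ 0.5939 -0.1916  0.1702] yaw 0.97 tilt [-0.005 -0.   ] j [-0.43  0.12  1.69 -0.    1.34  0.17] F [-7.2 -1.   5.7] M [0.07 1.34 0.57] w 0.501 g 10.5
0 +++++++++++++++++++............+++################+......+.+#########+#++
2 ++++++++++++#+++++++++++++++++++##################+.........+#####++#+.++
4 ++++++++##########################################+..........#####......+
6 .+++++############################################...........+#+++.......
8 ..++###########################################+++.......................
10 ...+####################################++++.+...........................
12 ....###################################+.................................
14 ....+#################################+..................................
16 .....################################....................................
18 .....+##############################.....................................
```

```bash
python3 - <<'E'
from h import *
a=cv2.imread("pics/side6.png").min(2).astype(int);b=cv2.imread("pics/side7.png").min(2).astype(int)
for c in(212,215,218,230,232): print(c,"\n",a[126:152,c],"\n",b[126:152,c])
for r in(134,138,142): print(r,"\n",a[r,202:240],"\n",b[r,202:240])
E
```

```text
212 
 [ 74  76  71  73 105 172 185 183 182 183 184 182 185 183 182 169 141 118
 127 146 142 112 106 104 108 131] 
 [ 81  75  75  72  77 103 169 179 183 178 179 180 181 181 187 185 169 143
 132 139 139 121 100 102 104 132]
215 
 [ 64  73  72  86 174 186 184 189 190 188 185 190 190 187 187 187 188 188
 163 130 124 146 140 111  97  96] 
 [ 79  74  76  75  88 171 187 187 187 185 182 184 184 181 180 183 182 182
 178 147 127 143 143 111  97  97]
218 
 [ 78  80  98 101  99 101  94  97 105 145 148 148 147 164 182 185 186 186
 184 183 147 112 127 143 119  95] 
 [ 42  45  55  55  57  67  81 141 176 187 171 148 143 147 161 176 184 182
 183 183 169 126 121 143 117  92]
230 
 [ 64  61  48  53  42  38  24  34  33  26  25  48  80 167 183 187 190 186
 185 184 185 183 129 114 144 143] 
 [ 44  64  66  69  80  81  86  87  86  81  82  86 131 173 184 183 181 181
 179 182 175 181 179 111 132 151]
232 
 [ 58  63  58  66  66  73  83  84  84  90  79  98 111 159 178 180 185 183
 185 184 185 153 143 148 134  98] 
 [ 18  15  16  27  17  14  25  19  17  41  75  90  95  95 109 163 174 177
 182 181 180 180 133 136
[... 269 characters left out ...]
13  25  14  27  90  86  42  17   8  28  70 107  80
  59  60]
138 
 [ 89  93 105 120 143 147 140 147 173 182 185 188 190 190 185 158 147 146
 135 100  73  20   4   3  15   0  10  19  80 169 111  94  93  99  99  93
  95  94] 
 [ 96  93 108 122 144 144 143 170 179 179 181 181 184 184 179 162 143  88
  25  16  17  11   4  14  76 173 187 173 131  95  95  98  96  98  98  95
  97  96]
142 
 [104 114 117 115 119 124 146 144 140 126 141 176 188 188 185 187 186 182
 179 173 150 135 147 166 134 109 167 183 190 185 185 183 105  92  94  93
  90  93] 
 [106 116 118 119 115 125 147 144 136 149 169 182 182 182 176 179 184 175
 160 139 111 102  91 127 182 185 180 183 181 182 174 112  93  92  92  91
  90  87]
```

The disc has dropped by about 1 px (≈5–6 mm), so the tang has entered the gap. I'll keep turning clockwise.

Request:
{"api": "apply_moves", "payload": {"targets": [{"translation": [0, 0, 0], "twist": 0.8, "hand": 0.5}, {"translation": [0, 0, 0], "twist": 0.8, "hand": 0.5}, {"translation": [0, 0, 0], "twist": 0.8, "hand": 0.5}, {"translation": [0, 0, 0], "twist": 0.8, "hand": 0.5}]}}

```text
time: 13.1
tool_pos: [0.5938, -0.191, 0.1709]
tool_rot: [-0.001, 0.948, 0.32, -0.002]
contact_force: [-9.3, 1.7, 6.7]
gripper_width: 0.502
grasp_force: 9.6
```

```bash
python3 -c "
from score import *
st();score('side8')
b=cv2.imread('pics/side8.png').min(2).astype(int)
for c in(212,215,218,230,232): print(c,b[126:152,c])"
```

```text
t 13.1 tcp [ 0.5938 -0.191   0.1709] yaw 0.651 tilt [-0.005  0.001] j [-0.43  0.11  1.69 -0.    1.34  0.49] F [-9.3  1.7  6.7] M [0.33 1.39 0.49] w 0.502 g 9.6
0 #######+++++++++++++...+.........+#################+.........############
2 +#######++++++++++++++++++++.++++##################..........#####++#++++
4 ++################################################...........+####......+
6 .++##############################################+.............+++.......
8 ..+############################################++........................
10 ...#####################################++++++...........................
12 ....###################################+.................................
14 ....+################################++..................................
16 .....################################....................................
18 .....+##############################.....................................
212 [ 72  72  78  77  73 103 171 180 183 179 184 184 182 182 182 182 176 144
 137 142 140 119 106 106 109 132]
215 [ 76  75  74  75  86 170 186 185 185 182 155 174 184 184 182 183 185 179
 175 154 132 144 141 112 102  97]
218 [ 70  73  77  72  73  71  46  22  10  20   0  12  46 133 153 162 174 182
 181 183 179 137 116 140 115  95]
230 [ 19  24  28  25  16  18  18  15  20  13  63  97 135 173 181 182 180 182
 182 179 181 185 182 115 138 148]
232 [ 17  21  22  21  14  24  24  17  12  52  83  95  92  92 116 163 181 182
 185 182 183 166 138 142 135  96]
```

Request:
{"api": "apply_moves", "payload": {"targets": [{"translation": [0, 0, 0], "twist": 0.8, "hand": 0.5}, {"translation": [0, 0, 0], "twist": 0.8, "hand": 0.5}, {"translation": [0, 0, 0], "twist": 0.8, "hand": 0.5}, {"translation": [0, 0, 0], "twist": 0.8, "hand": 0.5}, {"translation": [0, 0, 0], "twist": 0.8, "hand": 0.5}]}}

```text
time: 13.65
tool_pos: [0.5911, -0.1911, 0.1734]
tool_rot: [-0.001, 0.992, 0.126, -0.007]
contact_force: [-25.8, 4.0, 18.7]
gripper_width: 0.498
grasp_force: 22.1
```

```bash
python3 -c "
from h import *
st()"
```

```text
t 13.65 tcp [ 0.5911 -0.1911  0.1734] yaw 0.253 tilt [-0.013  0.001] j [-0.43  0.11  1.69 -0.    1.36  0.89] F [-25.8   4.   18.7] M [1.01 3.18 1.11] w 0.498 g 22.1
```

The side force comes from the bar's axis sitting about 4 mm closer to the robot at pad height. I'll shift the tool -x and continue.

Request:
{"api": "apply_moves", "payload": {"targets": [{"translation": [-0.04, -0.01, 0], "twist": 0, "hand": 0.5}, {"translation": [0, 0, 0], "twist": 0, "hand": 0.5}]}}

```text
time: 13.85
tool_pos: [0.5905, -0.1914, 0.1716]
tool_rot: [0.0, 0.992, 0.126, -0.001]
contact_force: [-5.5, -0.4, 6.9]
gripper_width: 0.502
grasp_force: 3.9
```

```bash
python3 -c "
from h import *
st()
f=grab_frame('side');cv2.imwrite('pics/side9.png',f[:,:,::-1])
f=grab_frame('top');cv2.imwrite('pics/top9.png',f[:,:,::-1])
"
```

```text
t 13.85 tcp [ 0.5905 -0.1914  0.1716] yaw 0.253 tilt [-0.001 -0.   ] j [-0.43  0.11  1.7  -0.    1.34  0.89] F [-5.5 -0.4  6.9] M [0.09 0.82 0.17] w 0.502 g 3.9
```

Request:
{"api": "apply_moves", "payload": {"targets": [{"translation": [0, 0, 0], "twist": 0.8, "hand": 0.5}, {"translation": [0, 0, 0], "twist": 0.8, "hand": 0.5}, {"translation": [0, 0, 0], "twist": 0.8, "hand": 0.5}, {"translation": [0, 0, 0], "twist": 0, "hand": 0.5}]}}

```text
time: 14.35
tool_pos: [0.5897, -0.1908, 0.1723]
tool_rot: [-0.001, 1.0, 0.007, -0.002]
contact_force: [-12.1, 3.1, 12.0]
gripper_width: 0.501
grasp_force: 14.9
```

```bash
python3 -c "
from h import *
st()
f=grab_frame('side');cv2.imwrite('pics/side10.png',f[:,:,::-1])
"
```

```text
t 14.35 tcp [ 0.5897 -0.1908  0.1723] yaw 0.014 tilt [-0.005  0.001] j [-0.43  0.1   1.7  -0.    1.35  1.12] F [-12.1   3.1  12. ] M [0.7  1.61 0.77] w 0.501 g 14.9
```

Request:
{"api": "apply_moves", "payload": {"targets": [{"translation": [-0.02, 0, 0], "twist": 0.8, "hand": 0.5}, {"translation": [0, 0, 0], "twist": 0.8, "hand": 0.5}, {"translation": [0, 0, 0], "twist": 0.8, "hand": 0.5}, {"translation": [0, 0, 0], "twist": 0, "hand": 0.5}]}}

```text
time: 14.8
tool_pos: [0.5893, -0.1906, 0.172]
tool_rot: [-0.001, 0.994, -0.114, 0.0]
contact_force: [-4.3, 3.0, 7.8]
gripper_width: 0.502
grasp_force: 6.9
```

```bash
python3 -c "
from h import *
st()
"
```

```text
t 14.8 tcp [ 0.5893 -0.1906  0.172 ] yaw -0.228 tilt [0.    0.001] j [-0.43  0.1   1.7   0.    1.34  1.36] F [-4.3  3.   7.8] M [0.52 0.52 0.29] w 0.502 g 6.9
```

Request:
{"api": "apply_moves", "payload": {"targets": [{"translation": [0, 0, 0], "twist": 0.8, "hand": 0.5}, {"translation": [0, 0, 0], "twist": 0.8, "hand": 0.5}, {"translation": [0, 0, 0], "twist": 0.8, "hand": 0.5}, {"translation": [0, 0, 0], "twist": 0, "hand": 0.5}]}}

```text
time: 15.2
tool_pos: [0.5896, -0.1908, 0.1712]
tool_rot: [-0.0, 0.973, -0.231, 0.0]
contact_force: [-1.6, 2.4, 3.6]
gripper_width: 0.501
grasp_force: 4.7
```

```bash
python3 -c "
from h import *
st()
"
```

```text
t 15.2 tcp [ 0.5896 -0.1908  0.1712] yaw -0.467 tilt [0.001 0.001] j [-0.43  0.1   1.7   0.    1.34  1.6 ] F [-1.6  2.4  3.6] M [0.32 0.1  0.2 ] w 0.501 g 4.7
```

Request:
{"api": "apply_moves", "payload": {"targets": [{"translation": [0, 0, 0], "twist": 0.7, "hand": 0.5}, {"translation": [0, 0, 0], "twist": 0.7, "hand": 0.5}, {"translation": [0, 0, 0], "twist": 0, "hand": 0.5}]}}

```text
time: 15.5
tool_pos: [0.5896, -0.1909, 0.1708]
tool_rot: [-0.0, 0.954, -0.298, 0.0]
contact_force: [-0.1, 2.0, 2.2]
gripper_width: 0.496
grasp_force: 4.8
```

```bash
python3 -c "
from h import *
st()
f=grab_frame('side');cv2.imwrite('pics/side11.png',f[:,:,::-1])
"
```

```text
t 15.5 tcp [ 0.5896 -0.1909  0.1708] yaw -0.606 tilt [0.001 0.   ] j [-0.43  0.1   1.7   0.    1.34  1.74] F [-0.1  2.   2.2] M [ 0.41 -0.05  0.24] w 0.496 g 4.8
```

Request:
{"api": "apply_moves", "payload": {"targets": [{"translation": [0, 0, 0], "twist": 0.7, "hand": 0.5}, {"translation": [0, 0, 0], "twist": 0.7, "hand": 0.5}, {"translation": [0, 0, 0], "twist": 0, "hand": 0.5}]}}

```text
time: 15.85
tool_pos: [0.5897, -0.1908, 0.1709]
tool_rot: [-0.001, 0.931, -0.365, 0.001]
contact_force: [-0.8, 4.0, 3.3]
gripper_width: 0.497
grasp_force: 6.9
```

```bash
python3 -c "
from h import *
st()
"
```

```text
t 15.85 tcp [ 0.5897 -0.1908  0.1709] yaw -0.747 tilt [0.002 0.001] j [-0.43  0.1   1.7   0.    1.34  1.88] F [-0.8  4.   3.3] M [ 0.56 -0.29  0.3 ] w 0.497 g 6.9
```

Request:
{"api": "apply_moves", "payload": {"targets": [{"translation": [0, 0, 0], "twist": 0.7, "hand": 0.5}, {"translation": [0, 0, 0], "twist": 0.7, "hand": 0.5}, {"translation": [0, 0, 0], "twist": 0, "hand": 0.5}]}}

```text
time: 16.15
tool_pos: [0.5901, -0.1895, 0.1715]
tool_rot: [-0.002, 0.904, -0.428, 0.0]
contact_force: [-0.1, 8.9, 7.3]
gripper_width: 0.502
grasp_force: 16.9
```

```bash
python3 -c "
from h import *
st()
"
```

```text
t 16.15 tcp [ 0.5901 -0.1895  0.1715] yaw -0.885 tilt [0.002 0.003] j [-0.43  0.1   1.7   0.    1.34  2.02] F [-0.1  8.9  7.3] M [ 1.31 -0.41  0.83] w 0.502 g 16.9
```

The moment jumped to 0.83 N m, which looks like the stop. One small nudge more, then back off, open, lift clear and look.

Request:
{"api": "apply_moves", "payload": {"targets": [{"translation": [0, 0, 0], "twist": 0.7, "hand": 0.5}, {"translation": [0, 0, 0], "twist": 0, "hand": 0.5}]}}

```text
time: 16.35
tool_pos: [0.5903, -0.1888, 0.1717]
tool_rot: [-0.003, 0.888, -0.459, 0.0]
contact_force: [-1.5, 11.2, 8.1]
gripper_width: 0.503
grasp_force: 21.7
```

```bash
python3 -c "
from h import *
st()
"
```

```text
t 16.35 tcp [ 0.5903 -0.1888  0.1717] yaw -0.954 tilt [0.003 0.004] j [-0.43  0.1   1.7   0.01  1.34  2.09] F [-1.5 11.2  8.1] M [ 1.7  -0.55  1.11] w 0.503 g 21.7
```

Request:
{"api": "apply_moves", "payload": {"targets": [{"translation": [0, 0, 0], "twist": -1, "hand": 0.5}, {"translation": [0, 0, 0], "twist": -1, "hand": 0.6}, {"translation": [0, 0, 0], "twist": -1, "hand": 0.6}, {"translation": [0, 0, 0], "twist": 0, "hand": 0.6}, {"translation": [0, 0, -0.2], "twist": 0, "hand": 0.6}, {"translation": [0, 0, -0.4], "twist": 0, "hand": 0.6}, {"translation": [0, 0, -0.4], "twist": 0, "hand": 0.6}]}}

```text
time: 17.05
tool_pos: [0.5882, -0.1915, 0.2696]
tool_rot: [0.0, 0.946, -0.324, -0.002]
contact_force: [1.0, -0.5, -0.2]
gripper_width: 0.602
grasp_force: 0.0
```

```bash
python3 -c "
from h import *
plan([.42,-.4,.29],-.65,5)
"
```

```text
t 17.05 tcp [ 0.5882 -0.1915  0.2696] yaw -0.661 tilt [-0.003  0.001] j [-0.43  0.03  1.61 -0.    1.51  1.8 ] F [ 1.  -0.5 -0.2] M [0.02 0.02 0.01] w 0.602 g 0.0
0 [-0.01, 0.536, -0.041] tw -0.021
1 [-0.011, 0.536, -0.041] tw -0.021
2 [-0.012, 0.536, -0.041] tw -0.021
3 [-0.013, 0.536, -0.041] tw -0.021
4 [-0.014, 0.536, -0.041] tw -0.021
```

Request:
{"api": "apply_moves", "payload": {"targets": [{"translation": [0, 0.45, -0.05], "twist": 0, "hand": 0.6}, {"translation": [0, 0.45, -0.05], "twist": 0, "hand": 0.6}, {"translation": [0, 0.45, -0.05], "twist": 0, "hand": 0.6}, {"translation": [0, 0.45, -0.05], "twist": 0, "hand": 0.6}, {"translation": [0, 0.45, 0], "twist": 0, "hand": 0.6}, {"translation": [0, 0.45, 0], "twist": 0, "hand": 0.6}]}}

```text
time: 17.65
tool_pos: [0.4221, -0.4064, 0.2903]
tool_rot: [0.001, 0.946, -0.324, -0.0]
contact_force: [0.7, -0.7, -0.3]
gripper_width: 0.601
grasp_force: 0.0
```

```bash
python3 - <<'E'
from h import *
H=np.array([.616,-.195,.124]);R=hubR(-.12);st()
out=[]
for n,(x,y) in(("top",(344,128)),("side",(218,138))):
    f=grab_frame(n)[:,:,::-1];cv2.imwrite(f"pics/{n}12.png",f)
    k=cv2.resize(f[y-36:y+36,x-32:x+32],(400,450),interpolation=cv2.INTER_CUBIC)
    def dr(P,col): q=np.array([(proj(n,p)-[x-32,y-36]+.42)*6.25 for p in P]);cv2.polylines(k,[np.int32(q.round())],False,col,1,cv2.LINE_AA)
    dr(circ(R,H,.044,.006),(0,0,255))
    for a,col in((.9+.5,(0,255,0)),(.78+.5,(0,255,255)),):   # bar top line at clockwise angle a past hub y
        u=np.array([np.sin(a),np.cos(a),0]);dr([R@(u*.042+[0,0,.052])+H,R@(-u*.042+[0,0,.052])+H],col)
    out.append(k)
cv2.imwrite("pics/c12.png",np.hstack(out))
E
```

```text
t 17.65 tcp [ 0.4221 -0.4064  0.2903] yaw -0.661 tilt [-0.    -0.001] j [-0.89 -0.06  1.66 -0.    1.54  1.34] F [ 0.7 -0.7 -0.3] M [ 0.03 -0.04 -0.01] w 0.601 g 0.0
```

View pics/c12.png

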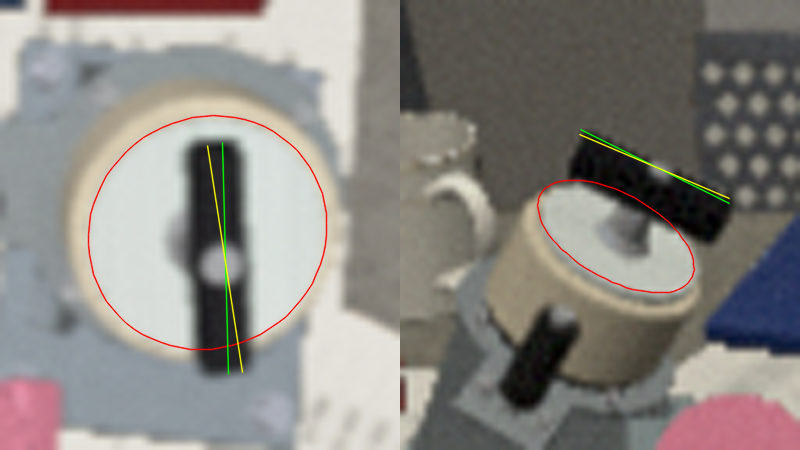

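In the last picture the disc coincides with the home outline in both views. The bar lies parallel to the green line (1.4 rad past the hub's y, meaning the nut is at its 0.9 stop), and the gripper is clear. Handing in.

```bash
python3 -c "
from plant import *
print(job_done())"
```

```text
the job is handed in; nothing more can be done
None
```

The roll lock sits fully home in the unwinder's hub, turned clockwise to the clamp nut's stop and released, and the job is handed in. The last pictures and the felt stop support this, but the hand-in returned no verdict.

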